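# Set the dam-frame tensioner to its mark with the right tie bar

## Robot

A 6-joint arm with a two-finger parallel gripper is mounted at the origin on the work surface. World frame = base frame: x ahead of the robot, y to its left, z up, the work surface at z = 0. Lengths are in m, angles in rad, forces in N, time in s.
With the tool pointing down it reaches from about 0.325 to 0.9 m from the base axis. Payload 6.1 kg.
Tool frame: the origin (TCP) lies midway between the tips of the shut fingers; the grasp point (between the pads) lies 19 mm behind it; z points along the fingers, y is the line along which they close (so a half turn about z gives the same grasp; the last joint's range is limited). The gripper opens to 85 mm and grips with 20 to 120 N. Pads are 22 mm wide; open, the fingers measure 114 mm over their backs; the gripper's body (76 mm by 85 mm) begins 54 mm behind the grasp point. The pads swing forward as they close: fully open they stand 13 mm farther back than shut.
Start: joints at [-1.281, 0.22, 1.526, -0, 1.395, -0.126], TCP at [0.252, -0.572, 0.231] pointing down, gripper open.
Joint ranges: [-2.98, 2.98], [-0.91, 2.08], [0.09, 2.57], [-1.24, 4.39], [0.2, 2.65], [-2.68, 2.68]. Speed limits (rad/s): [2.57, 2.57, 3.01, 3.14, 3.14, 3.14].

## Interface

Orientations are given as [roll, pitch, yaw] about the fixed x, y, z axes, in that order (R = Rz(yaw) Ry(pitch) Rx(roll)).
In Python, from plant import movep, move_l, set_joints, gripper_to, hold, inverse_kinematics, observe, get_image, get_calibration, Unreachable, job_done gives the robot as it stands. Calls block until the motion is done:
- movep(position, orientation): joint-space move of the TCP to a pose.
- move_l(position, feed=0.15, rotation=None, max_force=None): straight line of the TCP; rotation=None keeps the orientation; feed is the mean speed in m/s. With max_force (N) it stops when the force on the tool has changed by that much, and returns True; else False.
- set_joints(angles): joint-space move.
- gripper_to(opening, f_grip=None): finger opening in m; f_grip is the grip in N (None keeps the last); returns when the fingers have stopped.
- hold(seconds).
- inverse_kinematics(position, orientation): joint angles nearest the present ones, or None.
- observe(): the state.
- get_image(name): name is "side" or "top" or "wrist"; returns (picture, depth): 400x640x3 uint8, red, green, blue; 400x640 float32, m along the optical axis (not along the pixel's ray), 0 where there is no reading.
- get_calibration(name): a dict with "intrinsics" (3x3 intrinsics, pixels), "world_from_camera" (4x4, takes a point from camera to world coordinates). Camera axes: x right, y down, z forward; pixel columns grow to the right and rows downward; lengths in m; the calibration is good to about 2 mm. A picture is of the moment at which its call begins: read the wrist's pose just before it. get_calibration takes no time and is no camera call; for the wrist camera it gives the pose at the moment of the call.
A pose or a line that the arm cannot do raises Unreachable and nothing moves.
- job_done(): hands the job in; it is judged then, once.
The state is a dict: "time_s": time; "q": joint angles; "joint_velocities": joint speeds; "joint_torque": joint torques, N m; "eef_pos": TCP position; "tcp_rot": TCP orientation; "ft_force": force on the tool from outside, world axes, zero at the start; "torque": the same for the moment, N m; "opening": finger opening in m; "grasp_force": force on a finger pad.
Only numpy, scipy, OpenCV 4.12 (cv2) and the standard library are available. Lean on these libraries where they do the work, as an engineer would, in place of code of your own. Each camera call takes 0.05 s, during which the arm holds its last target. There are 200 camera calls.

## Task

Take the middle-length one of the three steel tie bars out of the wooden rack, set it down on the sprung tensioner with its long leg hooked behind the slide's tab and its short leg on top of the catch rail, and let go. Then take it again by its tail, pull the slide out against its spring to the broad mark (40 mm, never past 55 mm) and drop the short leg behind the end of the rail, so that the bar holds the slide at the mark on its own. Leave the other two bars in the rack and do not disturb the two low kiln posts and the glass tile around.

Things in the scene. Friction and masses are not known exactly. Their poses are not given: they have to be found in the camera images.
- tensioner: fixed sprung tensioner, base plate 345x100x12 (x -125 to 220). Origin on the table under the rear face of the tab at home; +x = pull direction, z up. Spring barrel 44 across, top z=52, x -115 to -30; free gap x -30 to 0 for the long leg (rod below it, top z=23); two guide pins 12 across, 72 high at x=108, y=+-24: the bar lies between them (36 free) and they stop fingers that pull its middle
- tab (a point): top of the rear (-x) face of the slide's upright tab, 50 above the table, mid-width; tab 8 thick (to +x), 30 wide; moves with the slide; axes as the tensioner's. The slide's pointer passes white ticks 10 apart on the base plate at the tensioner's y=-38; the broad tick is the 40 mm mark
- lip (a point): top of the far (+x) end face (lip) of the catch rail, mid-width, 44 above the table, 205 from the tensioner's origin; axes as the tensioner's. The rail is an upright steel fin 18 wide, 75 long (tensioner x 130 to 205). The middle bar's short leg against this face and its long leg against the tab put the slide at 40 mm
- slide (a joint): travel of the sprung slide in m: 0 home, grows as it is pulled in the tensioner's +x, 0.040 at the broad mark, stop at 0.065. The spring pulls it home with about 3 N at 0 and 8 N at the mark
- rack: fixed wooden rack. Origin on the table; base plate 6 thick, x -160 to 95, 240 wide. Comb blocks at x 0 to 90, 40 high, hide the tail ends of the bars in slots 34 wide at y=-78, 0, 78. Bars stand on their legs parallel to x, tails to +x, origins at x=40, z=30; grip them across their 26 mm width at x below 0 and lift straight up
- bar_mid: middle-length (correct) steel tie bar: strip 213 long, 26 wide (y), 8 thick, two legs down (8 thick), inner faces 165 apart: long leg, 24 below the strip, at the -x end; short leg, 12 below, then a plain tail 32 long at the +x end. Origin: strip underside (top is z=+8), mid-width, at the short leg's inner face; long leg's inner face x=-165, tail x 8 to 40. In any slot.
- bar_mid_hook (a point): foot of the long leg of the middle bar: its inner face, mid-width, lowest edge (x=-165, z=-24 of the bar)
- bar_short: look-alike, too short: steel tie bar: strip 198 long, 26 wide (y), 8 thick, two legs down (8 thick), inner faces 150 apart: long leg, 24 below the strip, at the -x end; short leg, 12 below, then a plain tail 32 long at the +x end. Origin: strip underside (top is z=+8), mid-width, at the short leg's inner face; long leg's inner face x=-150, tail x 8 to 40. Leave in the rack.
- bar_long: look-alike, too long: steel tie bar: strip 228 long, 26 wide (y), 8 thick, two legs down (8 thick), inner faces 180 apart: long leg, 24 below the strip, at the -x end; short leg, 12 below, then a plain tail 32 long at the +x end. Origin: strip underside (top is z=+8), mid-width, at the short leg's inner face; long leg's inner face x=-180, tail x 8 to 40. Leave in the rack.
- post_a: bystander: square cream kiln post 45x45x60, standing (origin under its centre); leave alone
- post_b: bystander: square cream kiln post 40x40x40 (origin under its centre); leave alone
- glass_tile: bystander: green glass tile 45x45x12 (origin under its centre); leave alone

How it is judged:
On the way, in this order (a step that is already met when the one before it is completed fails the run):
1. middle bar let go on the tensioner: long leg at least 14 mm down behind the tab, short leg on top of the rail at least 10 mm before its end, bar within 13 mm of the middle, slide under 8 mm (x of bar_mid_hook in the frame of tensioner between -0.024 and 0.006 m and y of bar_mid_hook in the frame of tensioner between -0.013 and 0.013 m and z of bar_mid_hook in the frame of tensioner below 0.036 m and x of bar_mid in the frame of lip below -0.01 m and z of bar_mid in the frame of lip between 0.006 and 0.018 m and y of bar_mid in the frame of lip between -0.013 and 0.013 m and value of joint slide below 0.008 m and contact force between the fingers and bar_mid below 0.2 N), for 0.3 s.
2. the slide is pulled out to its mark (beyond 37 mm) (value of joint slide above 0.037 m and z of bar_mid_hook in the frame of tensioner below 0.042 m), for 0.1 s.
At the end, for the whole second after the job is handed in: the slide stands at the broad mark, 40 mm within 3 mm, held by the middle-length bar alone: its short leg down behind the lip and its long leg against the tab (each within about 4 mm, bar within 13 mm sideways of the rail's middle), bar at rest and the robot touching nothing (value of joint slide between 0.037 and 0.043 m and x of bar_mid in the frame of lip between -0.004 and 0.004 m and y of bar_mid in the frame of lip between -0.013 and 0.013 m and z of bar_mid in the frame of lip between -0.008 and 0.005 m and x of bar_mid_hook in the frame of tab between -0.005 and 0.005 m and linear speed of bar_mid below 0.01 m/s and contact force between the fingers and bar_mid below 0.2 N).
It fails at once if the slide is pulled past 55 mm (overstrained spring) (value of joint slide above 0.055 m).
It fails at once if one of the other two bars is moved more than 25 mm (distance of any of bar_short, bar_long from where it was at the start of the episode above 0.025 m).
It fails at once if a bystander (one of the two low kiln posts in the middle or the glass tile) is moved more than 30 mm (distance of any of post_a, post_b, glass_tile from where it was at the start of the episode above 0.03 m).
It also fails if it takes over 45 s, if anything falls off the work surface, if the arm or the gripper's body presses on something with over 40 N, if the wrist force passes 120 N, or if a joint passes its speed limit or range.

## Working session

There is one attempt and no reset: what is moved stays moved. The work goes in short steps, each a Python script; the robot and the scene stay as the last script left them, time stands still between calls to the robot, and variables do not carry over. Pictures are saved under pics/ and viewed, at most 10 in all, crops included, and the job is handed in when it is done.

```bash
ls; mkdir -p pics; python3 - <<'E'
from plant import *
import cv2,numpy as np
for n in("top","side"):
    p,d=get_image(n);cv2.imwrite(f"pics/{n}0.png",p[:,:,::-1]);np.savez(f"{n}0.npz",p=p,d=d)
    c=get_calibration(n);print(n,np.round(c["intrinsics"],1).tolist(),np.round(c["world_from_camera"],3).tolist())
print(observe()["time_s"])
E
```

```text
pics
top [[504.6, 0.0, 316.5], [0.0, 504.6, 205.8], [0.0, 0.0, 1.0]] [[0.015, -0.998, 0.064, 0.474], [-1.0, -0.015, -0.004, 0.018], [0.005, -0.064, -0.998, 1.219], [0.0, 0.0, 0.0, 1.0]]
side [[436.7, 0.0, 312.2], [0.0, 436.7, 203.9], [0.0, 0.0, 1.0]] [[-0.859, -0.275, 0.432, -0.014], [-0.512, 0.488, -0.707, 0.889], [-0.016, -0.828, -0.56, 0.774], [0.0, 0.0, 0.0, 1.0]]
0.1
```

View pics/top0.png

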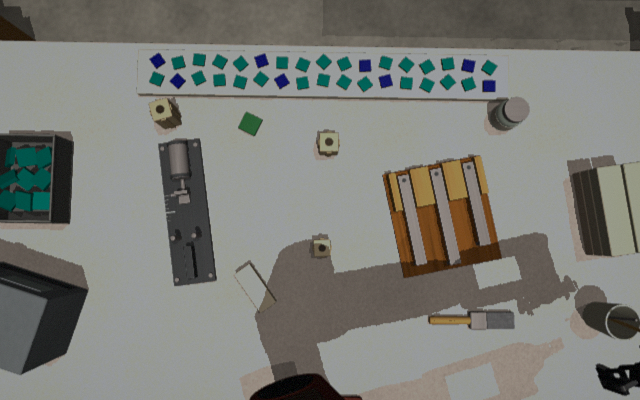

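View pics/side0.png

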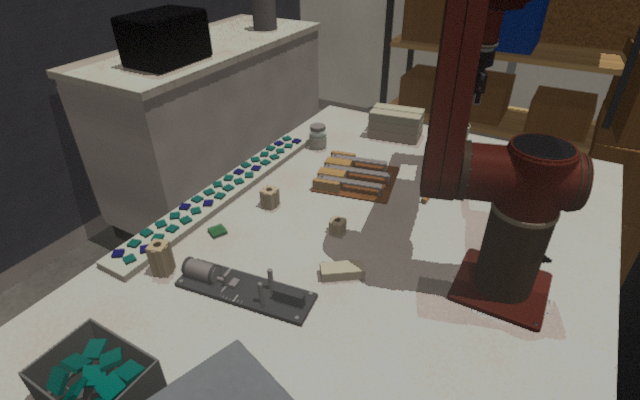

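The top view shows the rack with three bars. The near (long-leg) ends are at about (420,264), (455,263) and (497,244), and the tails point up the picture. The tensioner has its barrel at (178,158) and its rail at (193,260), so its +x points down the picture, towards the robot. The two posts and the tile lie between them, with nothing else on the path.

```bash
cat > h.py <<'E'
import numpy as np,cv2
from plant import *
def rays(n,uv,z,cal=None):
    c=cal or get_calibration(n);K=c["intrinsics"];T=np.array(c["world_from_camera"])
    uv=np.atleast_2d(uv).astype(float)
    r=np.c_[uv,np.ones(len(uv))]@np.linalg.inv(K).T@T[:3,:3].T
    return (T[:3,3]+r*((z-T[2,3])/r[:,2])[:,None])
def cloud(d,c):
    K=c["intrinsics"];T=np.array(c["world_from_camera"]);v,u=np.mgrid[:d.shape[0],:d.shape[1]]
    P=np.stack([(u-K[0][2])/K[0][0]*d,(v-K[1][2])/K[1][1]*d,d],-1)
    return P@T[:3,:3].T+T[:3,3]
def rect(P):
    (c,s,a)=cv2.minAreaRect((P[:,:2]*1000).astype(np.float32));
    if s[0]<s[1]: s=s[::-1];a+=90
    return np.array(c)/1000,np.array(s),(a+90)%180-90
E
python3 - <<'E'
from h import *
f=np.load("top0.npz");p,d=f["p"],f["d"];W=cloud(d,get_calibration("top"))
hsv=cv2.cvtColor(p,cv2.COLOR_RGB2HSV)
print("table z",np.median(W[300:330,350:400,2]))
def comps(m,z,amin):
    n,l,s,c=cv2.connectedComponentsWithStats(m.astype(np.uint8))
    for i in range(1,n):
        if s[i,4]>amin:
            v,u=np.where(l==i);P=rays("top",np.c_[u,v],z);r=rect(P)
            print(s[i].tolist(),"c",r[0].round(4),"size",r[1].round(1),"ang",round(r[2],2),"z",np.median(W[v,u,2]).round(4))
roi=np.zeros(d.shape,bool);roi[150:285,375:510]=1
m=roi&(hsv[...,1]<75)&(W[...,2]>.028)&(W[...,2]<.05);comps(m,.038,200)
print("rack sample hsv",hsv[200,412],hsv[200,420],hsv[200,447],hsv[245,430])
roi=np.zeros(d.shape,bool);roi[130:295,150:225]=1
m=roi&(W[...,2]>.006)&(hsv[...,2]<120);comps(m,.012,300)
m=roi&(W[...,2]>.006)&(W[...,2]<.018)&(hsv[...,2]<120);comps(m,.012,300)
m=roi&(W[...,2]>.04);comps(m,.044,8)
a=p[130:295,150:225];b=p[150:285,375:510]
cv2.imwrite("pics/crop.png",np.hstack([cv2.resize(a[:,:,::-1],None,fx=3.6,fy=3.6),cv2.resize(b[:,:,::-1],(500,594)[0:2])])[:600,:800] if 0 else np.hstack([cv2.resize(a[:,:,::-1],(265,583),interpolation=2),cv2.resize(b[:,:,::-1],(530,583),interpolation=2)]))
E
```

```text
table z 0.00010516863193599235
[462, 161, 29, 85, 983] c [ 0.5627 -0.3619] size [197.5  29.6] ang 11.91 z 0.0377
[430, 168, 31, 97, 1125] c [ 0.5316 -0.2888] size [227.2  29.4] ang 12.14 z 0.0381
[397, 174, 30, 91, 1033] c [ 0.5225 -0.2107] size [212.   27.4] ang 12.15 z 0.038
rack sample hsv [  9  23 144] [ 21 143 155] [ 10  12 126] [ 14 194 112]
[158, 138, 59, 148, 5808] c [0.5362 0.3234] size [347.5 101.4] ang 8.34 z 0.0137
[158, 138, 59, 148, 4557] c [0.5347 0.3232] size [344.6 101.4] ang 8.34 z 0.0129
[167, 140, 22, 40, 648] c [0.6553 0.3406] size [91.7 42.3] ang 7.83 z 0.0501
[174, 190, 14, 5, 53] c [0.5778 0.3308] size [30.9  8.9] ang -79.6 z 0.0512
[191, 233, 9, 5, 36] c [0.4776 0.2941] size [18.6  9.3] ang -89.16 z 0.0692
[170, 235, 9, 6, 41] c [0.4711 0.3425] size [18.6 11.6] ang -89.16 z 0.069
[184, 246, 12, 33, 264] c [0.4161 0.3057] size [74.4 19.9] ang 8.14 z 0.0444
```

View pics/crop.png

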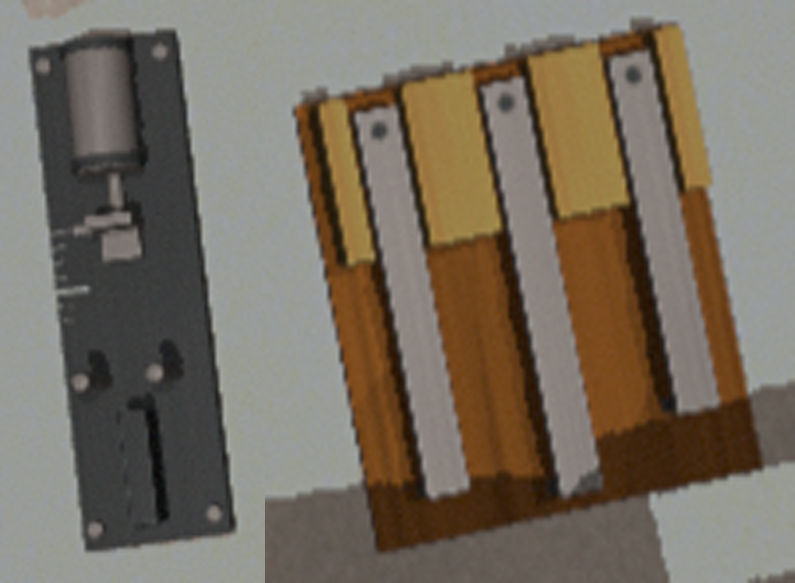

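The measured sizes match the spec: 197.5, 227 and 212 mm put the middle bar in the left slot. The tab and rail centres agree with the base-plate fit to within 1 mm. Next I check IK for pick, place and pull, then pick.

```bash
cat >> h.py <<'E'
rad=np.radians
BY=rad(12.1);BO=np.array([.5225,-.2107])+.0665*np.array([np.cos(BY),np.sin(BY)])
TY=rad(188.35);TO=np.array([.5817,.3301])
def bar(x,z,y=0): return [BO[0]+x*np.cos(BY)-y*np.sin(BY),BO[1]+x*np.sin(BY)+y*np.cos(BY),z]
def ten(x,z,y=0): return [TO[0]+x*np.cos(TY)-y*np.sin(TY),TO[1]+x*np.sin(TY)+y*np.cos(TY),z]
def show(s=""):
    o=observe();print(s,"t",round(o["time_s"],2),"p",np.round(o["eef_pos"],4),"F",np.round(o["ft_force"],1),"op",round(o["opening"],4),"g",round(o["grasp_force"],1),"q",np.round(o["q"],2))
E
python3 - <<'E'
from h import *
print("tcp_rot",np.round(observe()["tcp_rot"],3));ik=inverse_kinematics
best=None
for k in(0,np.pi):
    a=ik(bar(-.09,.016),[np.pi,0,BY+k]);b=ik(ten(.065,.042),[np.pi,0,TY+k])
    c=ik(ten(.181,.042),[np.pi,0,TY+k]);e=ik(ten(.235,.03),[np.pi,0,TY+k])
    print(k,*[None if v is None else np.round(v,2) for v in(a,b,c,e)])
    if a is not None and b is not None and best is None: best=k
if best is None: raise SystemExit
np.save("k.npy",best);o=[np.pi,0,BY+best]
gripper_to(.06,60);movep(bar(-.09,.12),o);move_l(bar(-.09,.016),.1,max_force=15);show("down")
gripper_to(.0,70);show("grip")
move_l(bar(-.09,.07),.08);move_l(bar(-.09,.2),.15);show("up")
p,d=get_image("top");cv2.imwrite("pics/top1.png",p[:,:,::-1])
E
```

```text
tcp_rot [-3.14  -0.     0.416]
0 [-0.55  0.29  1.89 -0.    0.96  0.81] [ 0.43  0.38  1.71  0.    1.05 -1.29] [ 0.49  0.16  1.98  0.    1.   -1.23] [ 0.53  0.08  2.1   0.    0.96 -1.19]
3.141592653589793 [-0.55  0.29  1.89  0.    0.96 -2.33] [ 0.43  0.38  1.71 -0.    1.05  1.85] [ 0.49  0.16  1.98 -0.    1.    1.92] [ 0.53  0.08  2.1  -0.    0.96  1.96]
down t 3.31 p [ 0.5002 -0.216   0.0168] F [ 0.5 -0.2 -0.4] op 0.0599 g 0.0 q [-0.55  0.29  1.89 -0.    0.96  0.81]
grip t 3.73 p [ 0.5002 -0.2162  0.017 ] F [-0.7 -0.1  5.9] op 0.0245 g 68.9 q [-0.55  0.29  1.89 -0.    0.96  0.81]
up t 5.57 p [ 0.4988 -0.2152  0.1987] F [ 0.5  0.8 -3.9] op 0.0243 g 68.8 q [-0.55  0.05  1.77 -0.    1.32  0.81]
```

```bash
python3 - <<'E'
from h import *
o=[np.pi,0,TY+float(np.load("k.npy"))]
movep(ten(.065,.2),o);move_l(ten(.065,.09),.15);hold(.3);show()
p,d=get_image("top");s,_=get_image("side");W=cloud(d,get_calibration("top"))
P=W[(W[...,2]>.09)&(W[...,2]<.125)&(W[...,1]>.2)&(W[...,1]<.42)]
hsv=cv2.cvtColor(p,cv2.COLOR_RGB2HSV)
m=(W[...,2]>.095)&(W[...,2]<.125)&(W[...,1]>.2)&(W[...,1]<.42)&(W[...,0]>.35)
v,u=np.where(m);zm=np.median(W[m][:,2]);Q=rays("top",np.c_[u,v],.111)
a=np.array([np.cos(TY),np.sin(TY)]);q=(Q[:,:2]-TO);X=q@a;Y=q@np.array([-a[1],a[0]])
print("z",zm,"x ext",X.min(),X.max());
for lo in np.arange(-.03,.2,.02):
    k=(X>lo)&(X<lo+.02)
    if k.any(): print(round(lo,2),Y[k].min().round(4),Y[k].max().round(4),np.median(W[m][k,2]).round(4))
cv2.imwrite("pics/c2.png",np.hstack([cv2.resize(p[120:300,140:240,::-1],(320,576)),cv2.resize(s[200:350,150:350,::-1],(480,576))]))
E
```

```text
t 8.74 p [0.5179 0.3209 0.0909] F [ 0.   0.1 -2.5] op 0.0244 g 68.8 q [ 0.43  0.32  1.69 -0.    1.14 -1.29]
z 0.11232410345362909 x ext -0.19799132297077465 0.18867039175150016
-0.03 -0.014 0.0154 0.1125
-0.01 -0.0145 0.0129 0.113
0.01 -0.0145 0.0128 0.1127
0.03 0.0012 0.0123 0.1118
0.05 0.0189 0.0211 0.1227
0.07 -0.0072 0.0206 0.1123
0.09 -0.006 0.0128 0.112
0.11 -0.0022 0.0127 0.1123
0.13 0.0004 0.0126 0.1123
0.15 0.003 0.0138 0.1116
0.17 0.0067 0.0127 0.1109
```

View pics/c2.png

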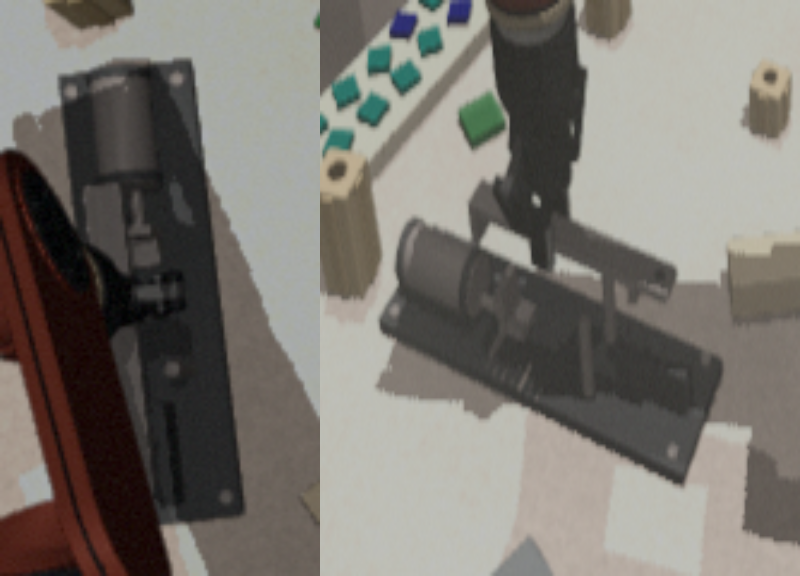

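The top view shows the bar (crop about (85–130, 185–265)) lined up over the tab with the arm hiding its tail. The side view shows it gripped level, with the long leg at the gap. I measure the long-leg end before lowering.

```bash
python3 - <<'E'
from h import *
p,d=get_image("top");W=cloud(d,get_calibration("top"))
a=np.array([np.cos(TY),np.sin(TY)]);b=np.array([-a[1],a[0]])
m=(W[...,2]>.105)&(W[...,2]<.118);v,u=np.where(m);Q=rays("top",np.c_[u,v],.112)[:,:2]-TO;X=Q@a;Y=Q@b
for y in(-.01,-.005,0,.005,.01):
    k=(abs(Y-y)<.003)&(X>-.06)&(X<.03);print(y,X[k].min().round(4),k.sum())
p,d=get_image("side");W=cloud(d,get_calibration("side"));q=W[...,:2]-TO;X=q@a;Y=q@b
m=(W[...,2]>.105)&(W[...,2]<.118)&(abs(Y)<.02)&(X>.1)&(X<.25);print("side tail",X[m].max().round(4),Y[m].min().round(4),Y[m].max().round(4),np.median(W[m][:,2]),m.sum())
m=(W[...,2]>.105)&(W[...,2]<.118)&(abs(Y)<.02)&(X>-.06)&(X<.03);print("side head",X[m].min().round(4),np.median(W[m][:,2]))
E
```

```text
-0.01 -0.0222 52
-0.005 -0.0213 56
0 -0.0208 62
0.005 -0.0224 65
0.01 -0.0218 65
side tail 0.195 -0.0151 0.0137 0.11186421878404385 422
side head -0.0182 0.11233802747194616
```

```bash
python3 - <<'E'
from h import *
move_l(ten(.066,.055,.0007),.1);show()
print(move_l(ten(.066,.0415,.0007),.03,max_force=4));show("down")
gripper_to(.045);hold(.2);show("open")
move_l(ten(.066,.13,.0007),.15);hold(.3);movep(ten(.30,.2),[np.pi,0,TY+float(np.load("k.npy"))]) if 0 else None
s,d=get_image("side");p,dt=get_image("top");show()
a=np.array([np.cos(TY),np.sin(TY)]);b=np.array([-a[1],a[0]])
W=cloud(d,get_calibration("side"));q=W[...,:2]-TO;X=q@a;Y=q@b
m=(W[...,2]>.056)&(W[...,2]<.075)&(abs(Y)<.017)&(X>-.06)&(X<.25);print("ext",X[m].min().round(4),X[m].max().round(4))
for lo in(0,.04,.08,.12,.15,.17):
    k=m&(X>lo)&(X<lo+.02)
    if k.any():print(lo,np.percentile(W[k][:,2],80).round(4),Y[k].min().round(4),Y[k].max().round(4))
cv2.imwrite("pics/c3.png",np.hstack([cv2.resize(p[120:300,140:240,::-1],(320,576)),cv2.resize(s[200:350,150:350,::-1],(480,576))]))
E
```

```text
t 9.44 p [0.5161 0.3196 0.0543] F [ 0.9  0.5 -3.1] op 0.0246 g 68.8 q [ 0.42  0.36  1.71 -0.    1.07 -1.29]
False
down t 10.04 p [0.5166 0.3199 0.0418] F [ 0.5 -0.4 -0.7] op 0.0245 g 69.1 q [ 0.42  0.38  1.71  0.    1.05 -1.29]
open t 10.57 p [0.5165 0.3199 0.0416] F [ 0.4 -0.9  0.3] op 0.0451 g 0.0 q [ 0.42  0.38  1.71  0.    1.05 -1.29]
 t 11.72 p [0.5163 0.3197 0.1294] F [-0.3  1.6  0.4] op 0.0446 g 0.0 q [ 0.42  0.27  1.67 -0.    1.21 -1.29]
ext -0.0558 0.1958
0 0.0607 -0.0126 0.0152
0.04 0.0624 -0.0124 0.0148
0.08 0.0635 -0.013 0.014
0.12 0.0651 -0.0133 0.0153
0.15 0.0668 -0.0138 0.0147
0.17 0.067 -0.0141 0.0135
```

View pics/c3.png

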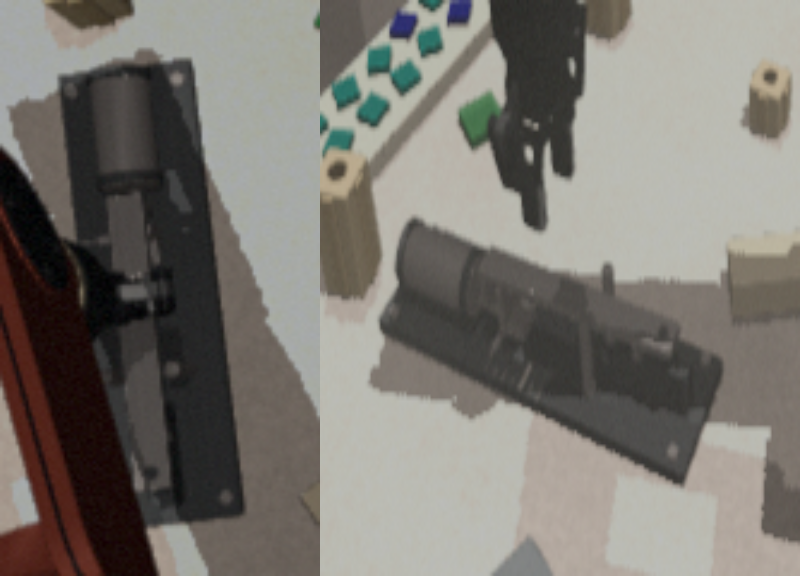

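The bar rests as planned: strip level across the tab and rail, tail end at x=0.196, tilted about 2°. Step 1 holds, so I regrip by the tail and make a partial pull while watching the force.

```bash
python3 - <<'E'
from h import *
move_l(ten(.180,.13,.0007),.15);move_l(ten(.180,.044,.0007),.1,max_force=10);show("down")
gripper_to(0,90);show("grip")
a=np.array([np.cos(TY),np.sin(TY)]);b=np.array([-a[1],a[0]])
for x in(.184,.188,.192,.196,.202,.210,.218):
    move_l(ten(x,.0445,.0004),.04)
    o=observe();print(x,((o["eef_pos"][:2]-TO)@a).round(4),"Fx",(np.array(o["ft_force"][:2])@a).round(2),"Fz",round(o["ft_force"][2],1))
hold(.2)
s,d=get_image("side");show()
W=cloud(d,get_calibration("side"));q=W[...,:2]-TO;X=q@a;Y=q@b
m=(W[...,2]>.056)&(W[...,2]<.072)&(abs(Y)<.014)&(X>.1)&(X<.27);print("tail",X[m].max().round(4),np.percentile(X[m],99).round(4),m.sum())
np.savez("s4.npz",p=s,d=d)
cv2.imwrite("pics/c4.png",cv2.resize(s[230:340,160:340,::-1],(792,484)))
E
```

```text
down t 13.63 p [0.4043 0.3036 0.0446] F [-0.6  0.   1. ] op 0.0449 g 0.0 q [ 0.49  0.16  1.98 -0.    1.   -1.23]
grip t 13.96 p [0.4044 0.3035 0.0451] F [-0.8 -1.3  6.1] op 0.0234 g 88.2 q [ 0.49  0.16  1.98 -0.    1.   -1.23]
0.184 0.1837 Fx 0.89 Fz 6.2
0.188 0.1875 Fx -1.32 Fz 5.2
0.192 0.1915 Fx -2.33 Fz 6.4
0.196 0.1952 Fx -4.01 Fz 3.4
0.202 0.201 Fx -5.92 Fz 4.3
0.21 0.2088 Fx -6.83 Fz 3.9
0.218 0.2167 Fx -7.06 Fz 3.4
 t 16.21 p [0.3673 0.2985 0.0451] F [6.1 1.  3. ] op 0.0241 g 88.8 q [ 0.52  0.09  2.06 -0.    0.99 -1.2 ]
tail 0.2329 0.2327 361
```

View pics/c4.png

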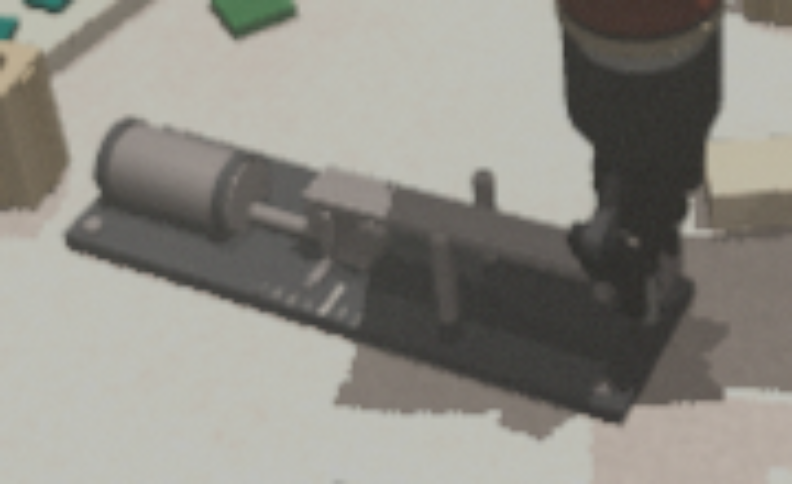

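The pointer (about (318,268)) sits one tick short of the broad tick at (332,298). That is about 28–30 mm and agrees with the tail position. I continue to about 44.5 mm, then swing the tail down about the tab.

```bash
python3 - <<'E'
from h import *
a=np.array([np.cos(TY),np.sin(TY)]);b=np.array([-a[1],a[0]])
def tx(): return (observe()["eef_pos"][:2]-TO)@a
def tail(zl,zh):
    s,d=get_image("side");W=cloud(d,get_calibration("side"));q=W[...,:2]-TO;X=q@a;Y=q@b
    m=(W[...,2]>zl)&(W[...,2]<zh)&(abs(Y)<.014)&(X>.1)&(X<.28);return np.percentile(X[m],99).round(4),s
move_l(ten(.228,.0445,.0004),.05);hold(.1);print(tx())
x=.228+.2333-tx()-.0005-(.228-.0005-tx())*0-.228+tx()  # aim of actual .2333
lag=.228-tx();x=.2333+lag;move_l(ten(x,.0445,.0004),.04);hold(.2);show("pulled");print(x,tx())
t,s=tail(.056,.072);print("tail",t,"slide",t-.205)
if not .247<t<.254: raise SystemExit("check")
th=rad(4.0);r=np.array([tx()-.048,observe()["eef_pos"][2]-.050])
nx=.048+np.cos(th)*r[0]+np.sin(th)*r[1]+.001+lag;nz=.05-np.sin(th)*r[0]+np.cos(th)*r[1]
k=float(np.load("k.npy"));assert k==0
print("cmd",nx,nz,move_l(ten(nx,nz,.0004),.03,rotation=[np.pi,th,TY],max_force=20));hold(.2);show("low");print(tx())
t,s=tail(.04,.062);print("tail",t)
cv2.imwrite("pics/c5.png",cv2.resize(s[230:340,160:340,::-1],(792,484)))
E
```

```text
0.22661147732778358
pulled t 17.18 p [0.3504 0.2958 0.0444] F [ 7.6  0.7 -2.4] op 0.0238 g 88.4 q [ 0.53  0.05  2.1  -0.    0.99 -1.19]
0.23468852267221643 0.23381432649148734
tail 0.2493 slide 0.044300000000000006
cmd 0.2353377233391766 0.03140457624562072 False
low t 18.01 p [0.35   0.2958 0.0316] F [ 7.8  1.1 -1.1] op 0.0237 g 88.5 q [ 0.55  0.03  2.15 -0.04  0.89 -1.15]
0.23418070735706042
tail 0.2506
```

View pics/c5.png

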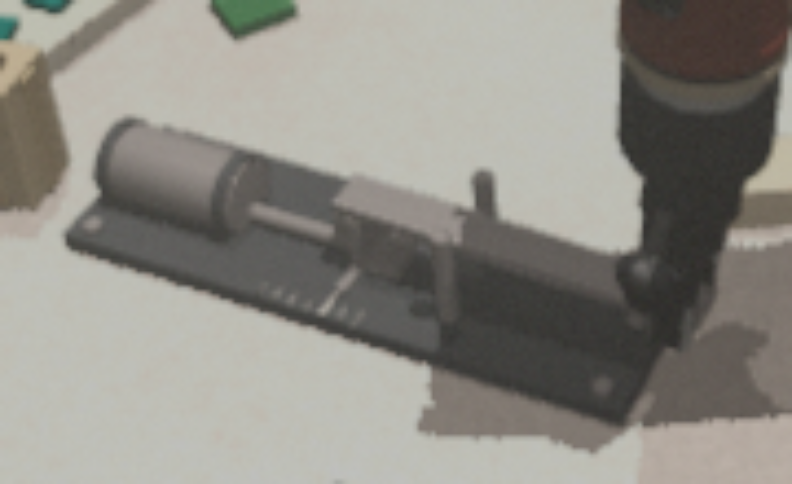

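The bar is down with no jamming force (Fz about -1 N), and the pointer is just at or past the broad tick (about (340,290)). I ease back until the lip takes the load, then release.

```bash
python3 - <<'E'
from h import *
a=np.array([np.cos(TY),np.sin(TY)]);b=np.array([-a[1],a[0]])
p0=np.array(observe()["eef_pos"]);R=[np.pi,rad(4.0),TY]
x0=.23534;z0=.0314
for dx in(.0015,.003,.004,.005,.006):
    move_l(ten(x0-dx,z0,.0004),.03);hold(.1);o=observe();f=np.array(o["ft_force"][:2])@a;print(dx,((o["eef_pos"][:2]-TO)@a).round(4),"Fx",f.round(2),"Fz",round(o["ft_force"][2],1))
    if f>-3.5: break
gripper_to(.045);hold(.3);show("open")
o=observe();move_l(ten((np.array(o["eef_pos"][:2])-TO)@a,.15,.0004),.12);hold(.4);show()
s,d=get_image("side");W=cloud(d,get_calibration("side"));q=W[...,:2]-TO;X=q@a;Y=q@b
m=(W[...,2]>.038)&(W[...,2]<.062)&(abs(Y)<.014)&(X>.03)&(X<.28);print("tail",np.percentile(X[m],99.5).round(4))
for lo in(.04,.08,.13,.17,.2,.22):
    k=m&(X>lo)&(X<lo+.02);print(lo,np.percentile(W[k][:,2],80).round(4),Y[k].min().round(4),Y[k].max().round(4))
cv2.imwrite("pics/c6.png",cv2.resize(s[230:340,160:340,::-1],(792,484)))
E
```

```text
0.0015 0.2326 Fx -7.98 Fz -1.1
0.003 0.2325 Fx -2.68 Fz 1.7
open t 19.39 p [0.3518 0.2959 0.0313] F [-0.1  0.1 -0.7] op 0.045 g 0.0 q [ 0.55  0.04  2.15 -0.03  0.89 -1.15]
 t 20.93 p [0.3517 0.2959 0.1497] F [-0.4 -0.6  0.6] op 0.045 g 0.0 q [ 0.55 -0.16  2.07 -0.03  1.16 -1.16]
tail 0.2491
0.04 0.0598 -0.014 0.0136
0.08 0.059 -0.0131 0.0136
0.13 0.0569 -0.0133 0.0132
0.17 0.0553 -0.0125 0.0128
0.2 0.0547 -0.0132 0.0137
0.22 0.0538 -0.013 0.0132
```

View pics/c6.png

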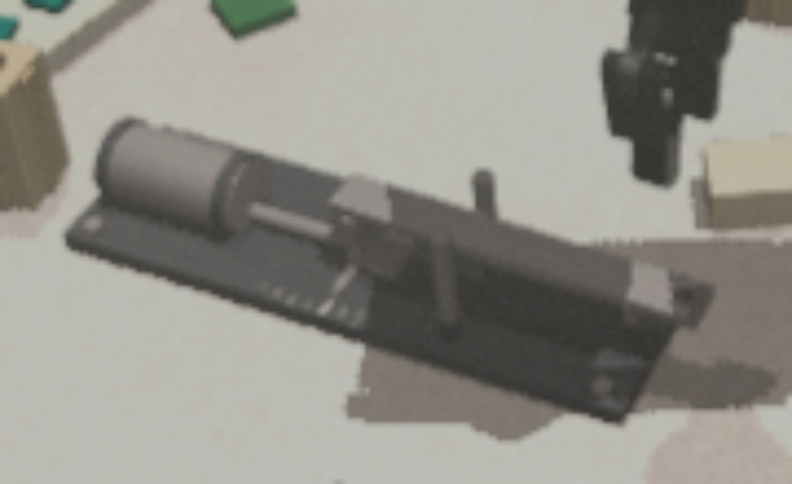

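The bar holds on its own: the pointer is in line with the broad tick (about (340,290)), the short leg is behind the rail end, and the tail has dropped 12.5 mm as it should. The gripper is clear of everything.

```bash
python3 -c "
from plant import *
print(job_done())"
```

```text
the job is handed in; nothing more can be done
None
```

The job is handed in at about 21 s of robot time: the middle bar holds the slide at the broad (40 mm) mark by itself and the gripper is clear of everything, though `job_done()` returned no verdict.

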